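# Knock two cast bangles out of the mould, gauge them and sort them

### The arm

A 6-joint arm with a two-finger parallel gripper is mounted at the origin on the work surface; the furniture and walls round the work are solid. World frame = base frame: x ahead of the robot, y to its left, z up, the work surface at z = 0. Lengths are in m, angles in rad, forces in N, time in s.
With the tool pointing down it reaches from about 0.375 to 0.9 m from the base axis. Payload 3.1 kg.
Tool frame: the origin (TCP) lies at the very end of the fingers, on their centre line; the grasp point (between the pads) lies 19 mm behind it; z points along the fingers, y is the line along which they close (so a half turn about z gives the same grasp; the last joint's range is limited). The gripper opens to 85 mm and grips with 20 to 120 N. Pads are 22 mm wide; open, the fingers measure 114 mm over their backs; the gripper's body (76 mm by 85 mm) begins 54 mm behind the grasp point. The pads swing forward as they close: fully open they stand 13 mm farther back than shut.
Start: joints at [0.997, 0.527, 1.433, -0, 1.181, -0.178], TCP at [0.241, 0.577, 0.231] pointing down, gripper open.
Joint ranges: [-3.08, 3.08], [-0.75, 2.2], [0.22, 2.44], [-1.43, 4.57], [0, 2.65], [-2.85, 2.85]. Speed limits (rad/s): [2.79, 2.79, 3.14, 3.14, 3.14, 3.14].

### API

Orientations are given as a unit quaternion [x, y, z, w].
In Python, from station import telemetry, snapshot, ticket gives the robot as it stands.
- The arm moves only by the tool move_arm, never from a script. Its argument "commands" is text: rows parted by semicolons, each of 7 numbers parted by spaces: the shift along the tool's x, y, z in mm, then the turn, a rotation vector about the tool's x, y, z in degrees, then the opening, from -1 (shut) to 1 (fully open). A call has exactly 5 rows; each row is the pose to reach, as a shift and turn from the pose commanded when the call began, along the tool's axes at that moment; what a row does not reach only later rows make up. A row lasts 1/8 s, in which the tool goes at most 62.5 mm and 10.7 degrees, less where a joint would pass 70% of its speed; a pose out of reach is approached as far as the arm can. A call with a gripper value outside its range is refused whole. The fingers move at their own pace and stop on an object; "grip_force" is the grip in N (left out, the last holds). Time passes only in rows, so rows that repeat a pose let the fingers close, or fill a call up. It gives the time, the measured TCP pose, the force, the opening and the grip force at its end, in the units of the state.
- telemetry.sense(): the state, without advancing time (a new reading comes with each control period).
- snapshot(name): name is "scene" or "top"; returns a dict with "image" (480x640x3 uint8, red, green, blue), "fx", "fy", "cx", "cy" (pixels), "k1" (the pictures are not rectified: a ray, as slopes to the right and down, at radius r is drawn at 1 + k1 r^2 times it, then the intrinsics apply), "pose" (4x4, takes a point from camera to world coordinates). Camera axes: x right, y down, z forward; pixel columns grow to the right and rows downward; lengths in m; the calibration is good to about 2 mm. A picture is of the moment at which its call begins. There is no depth.
- ticket.sign_off(): hands the job in; it is judged then, once.
The state is a dict: "t": time; "q": joint angles; "qd": joint speeds; "tau": joint torques, N m; "tcp_pos": TCP position; "tool_rot": TCP orientation; "force": force on the tool from outside, world axes, zero at the start; "ft_torque": the same for the moment, N m; "finger_gap": opening from 0.0 (shut) to 1.0 (fully open); "gripper_force": force on a finger pad.
Only numpy, scipy, OpenCV 4.12 (cv2) and the standard library are available. Lean on these libraries where they do the work, as an engineer would, in place of code of your own. Each camera call takes 0.05 s, during which the arm holds its last target. There are 200 camera calls.

### The job

Press the red knock-out lever of the casting mould all the way down so that both pewter bangles rise out of their cavities. Then take the bangles one at a time: slide it down over the oval gauge as far as it will go, and lay it flat in the blue-lined wooden tray if it went right down to the brass shoulder, or flat in the remelt pan if flash in its bore stopped it near the top; only then fetch the other. Leave the black carved pair, the white rooster and the little teal parasol standing as they are.

Things in the scene. Friction and masses are not known exactly. Their poses are not given: they have to be found in the camera images.
- mould: Dark steel two-cavity casting mould, fixed; 96 (its x) x 200 (its y) x 60 mm high, origin under its centre. Two oval cavities, 15 mm deep with a fixed core, in the top face, centred at its y = -48 and +48 mm, long way along its y; at rest a bangle lies flush and cannot be gripped. The red lever sticks out of the middle of the long side at its -x.
- knockout (a joint): Angle of the knock-out lever: 0 = handle up, ejector pins down; 0.33 = handle fully down, pins lift both bangles 12 mm (their tops then stand 11 mm above the face). It stays where it is left; about 4 N at the pad moves it.
- knockout_pad (a point): Top centre of the red thumb pad (30 x 36 mm) on the end of the lever. With the lever up it is 119 mm from the mould's centre line at its -x and 53 mm above the table; fully down it is 126 mm out and 31 mm above the table.
- bangle_a: Silvery cast oval bangle, 72 x 60 mm outside, 58 x 46 mm bore, 7 mm wall, 14 mm high, 0.12 kg. Origin at the centre of its underside, x along the long way, z up. It may or may not have flash (a rough fin of metal, 2.5 mm thick, that narrows the top of the bore by 4.5 mm all round).
- bangle_b: The other bangle, same make, size and axes as bangle_a; one of the two has flash, the other is sound, and which cavity each lies in changes.
- gauge: Oval bangle gauge, fixed: dark wood base 110 x 90 x 18 mm, origin under its centre; upright wooden oval mandrel 55 mm (its x) x 43 mm (its y), tip at 64 mm, tapered over the top 10 mm; brass shoulder at 24 mm. A sound bangle, its long way along the gauge's x, slides down onto the shoulder; one with flash stops with its underside about 51 mm above the table.
- stock_tray: Low pale wooden tray lined in blue, fixed, 160 (its x) x 140 (its y) mm outside, walls 6 mm thick and 20 mm high, inner floor at 6 mm; origin under its centre. For sound bangles.
- remelt_pan: Round dark steel remelt pan, fixed, rim diameter 160 mm, 30 mm high, inner floor about 132 mm across at 5 mm; origin under its centre; a wooden handle reaches 160 mm out along its -x. For bangles with flash.
- pair_figure: Black carved pair of people on one foot, loose, 45 x 65 x 123 mm high, origin at the centre of its underside. Leave it.
- rooster: White wooden rooster with a red comb, loose, 40 x 85 x 120 mm high, origin at the centre of its underside. Leave it.
- parasol: Miniature teal parasol on a round foot, loose, 43 mm across, 84 mm high, origin at the centre of its underside. Leave it.
There are look-alikes about, which are no part of the job. There is more than one size of the stock_tray; the job needs the larger.

How it is judged:
On the way, in this order (a step that is already met when the one before it is completed fails the run):
1. the knock-out lever is fully down and both bangles are raised (value of joint knockout above 0.29 rad and z of each of bangle_a, bangle_b in the frame of mould above 0.053 m), for 0.1 s.
2. one bangle is on the gauge as far as it goes while the other is still in the mould (((horizontal distance between bangle_a and gauge below 0.006 m and z of bangle_a in the frame of gauge below 0.028 m and angle between bangle_a's own z axis and vertical below 0.15 rad and distance between bangle_b and mould below 0.09 m and z of bangle_b in the frame of mould between 0.03 and 0.063 m) or (horizontal distance between bangle_b and gauge below 0.006 m and z of bangle_b in the frame of gauge below 0.056 m and angle between bangle_b's own z axis and vertical below 0.15 rad and distance between bangle_a and mould below 0.09 m and z of bangle_a in the frame of mould between 0.03 and 0.063 m))), for 0.1 s.
3. the other bangle is on the gauge as far as it goes while the first lies where it belongs (((horizontal distance between bangle_b and gauge below 0.006 m and z of bangle_b in the frame of gauge below 0.056 m and angle between bangle_b's own z axis and vertical below 0.15 rad and x of bangle_a in the frame of stock_tray between -0.05 and 0.05 m and y of bangle_a in the frame of stock_tray between -0.045 and 0.045 m and z of bangle_a in the frame of stock_tray below 0.011 m and angle between bangle_a's own z axis and vertical below 0.12 rad) or (horizontal distance between bangle_a and gauge below 0.006 m and z of bangle_a in the frame of gauge below 0.028 m and angle between bangle_a's own z axis and vertical below 0.15 rad and horizontal distance between bangle_b and remelt_pan below 0.045 m and z of bangle_b in the frame of remelt_pan below 0.016 m and angle between bangle_b's own z axis and vertical below 0.25 rad))), for 0.1 s.
At the end, for the whole second after the job is handed in: The sound bangle lies flat on the floor of the blue-lined tray (centre within 50 x 45 mm of the tray's, tilt under 0.12 rad), the one with flash lies on the floor of the remelt pan (centre within 45 mm of the pan's, tilt under 0.25 rad), both released and at rest (x of bangle_a in the frame of stock_tray between -0.05 and 0.05 m and y of bangle_a in the frame of stock_tray between -0.045 and 0.045 m and z of bangle_a in the frame of stock_tray below 0.011 m and angle between bangle_a's own z axis and vertical below 0.12 rad and horizontal distance between bangle_b and remelt_pan below 0.045 m and z of bangle_b in the frame of remelt_pan below 0.016 m and angle between bangle_b's own z axis and vertical below 0.25 rad and linear speed of each of bangle_a, bangle_b below 0.02 m/s); the robot touches nothing.
It fails at once if the black carved pair is pushed more than 25 mm or tipped (distance of pair_figure from where it was at the start of the episode above 0.025 m or angle between pair_figure's own z axis and vertical above 0.35 rad).
It fails at once if the white rooster is pushed more than 25 mm or tipped (distance of rooster from where it was at the start of the episode above 0.025 m or angle between rooster's own z axis and vertical above 0.35 rad).
It fails at once if the little teal parasol is pushed more than 25 mm or tipped (distance of parasol from where it was at the start of the episode above 0.025 m or angle between parasol's own z axis and vertical above 0.35 rad).
It also fails if it takes over 72 s, if anything falls off the work surface, if the arm or the gripper's body presses on something with over 40 N, if the wrist force passes 120 N, or if a joint passes its speed limit or range.

## Working session

There is one attempt and no reset: what is moved stays moved. The work goes in short steps, Python scripts to look and compute and a tool call to move; the robot and the scene stay as the last step left them, time stands still between calls to the robot, and variables do not carry over. Pictures are saved under pics/ and viewed, at most 10 in all, crops included, and the job is handed in when it is done.

Besides the shell and the picture viewer there is one more tool, called by a JSON object that holds its "name" and its "arguments", one argument or row to a line. move_arm: Moves the arm, as the interface text tells. Its arguments: {"type":"object","properties":{"commands":{"type":"string"},"grip_force":{"type":"number"}},"required":["commands"]}

```bash
mkdir -p pics
cat > h.py <<'E'
import numpy as np, cv2
from station import telemetry, snapshot, ticket
def snap(n,save=None):
    s=snapshot(n)
    if save: cv2.imwrite(f'pics/{save}.png',s['image'][:,:,::-1])
    return s
def ray(s,uv):
    K=np.array([[s['fx'],0,s['cx']],[0,s['fy'],s['cy']],[0,0,1]],float)
    p=np.array(uv,float).reshape(-1,2)
    d=(p-[s['cx'],s['cy']])/[s['fx'],s['fy']]
    x=d.copy()
    for _ in range(20): x=d/(1+s['k1']*(x**2).sum(1,keepdims=True))
    T=np.array(s['pose']); return T[:3,3],np.c_[x,np.ones(len(x))]@T[:3,:3].T
def plane(s,uv,z):
    o,d=ray(s,uv); return (o+d*((z-o[2])/d[:,2])[:,None])[:,:2]
def proj(s,P):
    T=np.array(s['pose']); c=(np.atleast_2d(P)-T[:3,3])@T[:3,:3]; x=c[:,:2]/c[:,2:]
    x=x*(1+s['k1']*(x**2).sum(1,keepdims=True)); return x*[s['fx'],s['fy']]+[s['cx'],s['cy']]
E
python3 - <<'E'
from h import *
for n in('top','scene'):
    s=snap(n,n+'0'); print(n,{k:np.round(s[k],3).tolist() for k in s if k!='image'})
t=telemetry.sense(); print(t)
E
```

```text
top {'fx': 467.614, 'fy': 467.614, 'cx': 320.88, 'cy': 243.97, 'k1': -0.065, 'pose': [[0.018, -0.999, 0.033, 0.466], [-1.0, -0.018, 0.007, -0.003], [-0.006, -0.033, -0.999, 1.137], [0.0, 0.0, 0.0, 1.0]]}
scene {'fx': 444.556, 'fy': 444.556, 'cx': 318.423, 'cy': 239.746, 'k1': -0.062, 'pose': [[0.842, -0.298, 0.449, 0.08], [-0.539, -0.494, 0.682, -0.674], [0.018, -0.817, -0.577, 0.614], [0.0, 0.0, 0.0, 1.0]]}
{'t': 0.1, 'q': array([ 9.96465942e-01,  5.28408110e-01,  1.43377646e+00,  1.45693739e-05,
        1.18138665e+00, -1.78478746e-01]), 'qd': array([ 8.80670553e-05, -2.54351378e-03, -3.27145587e-03,  1.21366301e-03,
       -2.15836793e-03, -1.83436981e-03]), 'tau': array([-5.78941163e-04, -4.43305707e+01, -1.78586537e+01, -3.03846664e-04,
        3.86328378e-03, -1.27573531e-05]), 'tcp_pos': array([0.2405994 , 0.57613924, 0.23040929]), 'tool_rot': array([ 1.96638692e-01,  9.80475520e-01, -9.17547237e-04, -3.69903920e-04]), 'force': array([-0.28894869, -0.6681612 ,  0.27930532]), 'ft_torque': array([-0.00679514,  0.0187251 ,  0.04217511]), 'gripper_force': 0.0, 'finger_gap': 1.0043612438268223}
```

View pics/top0.png

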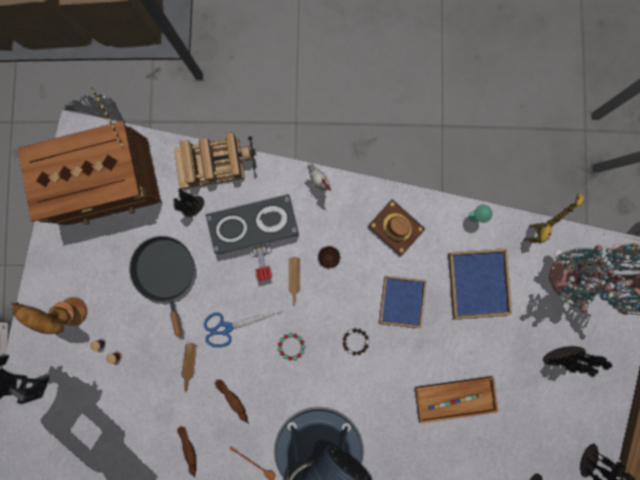

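View pics/scene0.png

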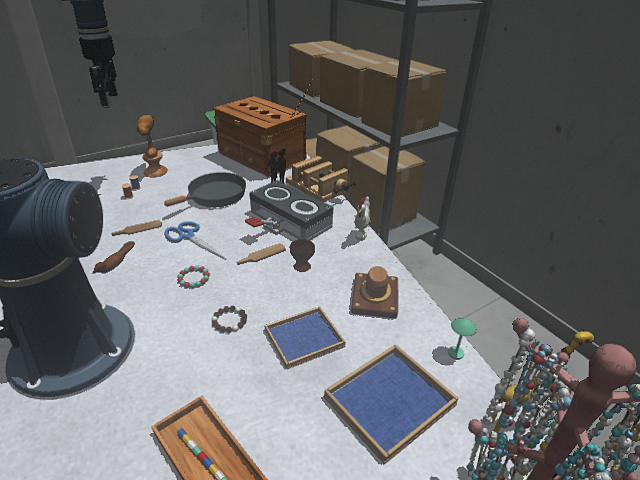

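The pictures show the mould at about (252,226) in the top view, with the red pad toward the robot at (263,272). The pan is at (163,268), the gauge at (397,228) and the big tray at (480,284). The pair is at (187,203), the rooster at (318,178) and the parasol at (481,213).

```bash
cat > m.py <<'E'
from h import *
s=snap('top'); im=cv2.cvtColor(s['image'],cv2.COLOR_RGB2BGR); hsv=cv2.cvtColor(im,cv2.COLOR_BGR2HSV)
def blobs(mask,box,amin=30):
    x0,y0,x1,y1=box; m=np.zeros_like(mask); m[y0:y1,x0:x1]=mask[y0:y1,x0:x1]
    c,_=cv2.findContours(m,cv2.RETR_EXTERNAL,cv2.CHAIN_APPROX_NONE); return [k for k in c if cv2.contourArea(k)>amin]
vis=im.copy()
def rect(c,z,name):
    P=plane(s,c.reshape(-1,2),z); r=cv2.minAreaRect((P*1000).astype(np.float32)); print(name,np.round(r[0],1),np.round(r[1],1),round(r[2],1),len(c)); cv2.drawContours(vis,[c],-1,(0,255,0),1)
g=hsv[...,2]
dark=((g<140)).astype(np.uint8)*255
for c in blobs(((g>140)&(hsv[...,1]<60)).astype(np.uint8)*255,(214,204,292,244)):rect(c,.059,'bangle')
for c in blobs(((hsv[...,1]>150)&((hsv[...,0]<8)|(hsv[...,0]>172))&(g>90)).astype(np.uint8)*255,(245,255,280,285)):rect(c,.053,'pad')
for c in blobs(dark,(202,190,304,262),500):rect(c,.06,'mould')
for c in blobs((hsv[...,1]>60).astype(np.uint8)*255,(360,195,432,260),500):rect(c,.018,'gaugebase')
for c in blobs(((hsv[...,1]>60)).astype(np.uint8)*255,(445,243,516,322),500):rect(c,.02,'tray')
b=((hsv[...,0]>95)&(hsv[...,0]<130)&(hsv[...,1]>80)).astype(np.uint8)*255
for c in blobs(b,(445,243,516,322),500):rect(c,.006,'trayfloor')
for c in blobs((g<130).astype(np.uint8)*255,(125,230,200,308),500):
    rect(c,.03,'pan')
for n,b,z in(('pair',(172,185,206,220),.0),('rooster',(305,160,335,195),0),('parasol',(470,200,495,225),.08)):
    pass
print('obst',np.round(plane(s,[(187,203),(318,178),(481,213),(329,257)],.08),3).tolist())
A=cv2.resize(vis[160:320,120:340],None,fx=3.4,fy=3.4,interpolation=cv2.INTER_CUBIC)
B=cv2.resize(vis[180:330,350:520],None,fx=3.4,fy=3.4,interpolation=cv2.INTER_CUBIC)
cv2.imwrite('pics/A.png',A);cv2.imwrite('pics/B.png',B)
E
python3 m.py
```

```text
bangle [534.2 212. ] [55.8 67.7] 1.0 77
bangle [557.8 119.4] [59.3 65.5] 46.2 76
bangle [582.9 221.5] [14.  65.5] 0.9 62
pad [430.5 136.6] [24.2 29.9] 15.1 40
mould [525.2 160.5] [139.7 203.9] 14.2 276
gaugebase [ 545.6 -175.4] [104.7  86.5] 49.3 116
tray [ 414.3 -379. ] [157.9 140.7] 5.0 239
trayfloor [ 414.7 -384.6] [142.7 121.1] 4.9 208
pan [434.1 381.7] [167.6 156.9] 48.0 197
obst [[0.588, 0.312], [0.65, 0.013], [0.578, -0.36], [0.471, -0.015]]
```

View pics/A.png

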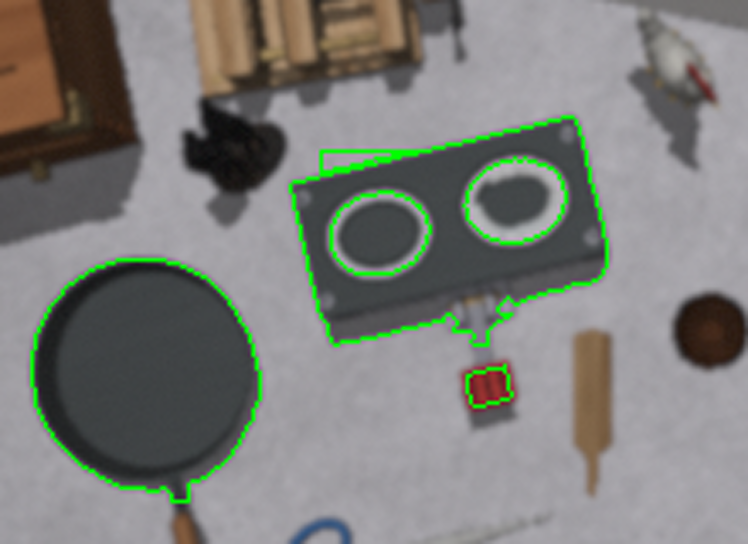

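View pics/B.png

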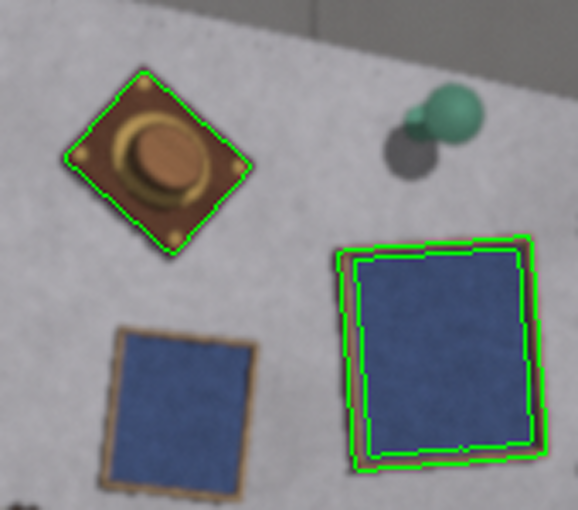

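The bangle outlines agree with the catalogue (96 mm apart, mould yaw about 14.3°), and the pad sits where predicted. The right-hand bangle's bore looks ragged. Next I'll pin down the mandrel and set up a move calculator.

```bash
cat >> h.py <<'E'
from scipy.spatial.transform import Rotation as R
def go(x,y,z,head):
    "prints the tool-axes shift (mm) and turn (deg) to TCP x,y,z, tool down, closing line at heading (deg)"
    t=telemetry.sense(); R0=R.from_quat(t['tool_rot']); h=np.radians(head)
    ty=np.array([np.cos(h),np.sin(h),0]); tz=np.array([0,0,-1.]); R1=R.from_matrix(np.c_[np.cross(ty,tz),ty,tz])
    print('go',np.round(R0.inv().apply(np.array([x,y,z])-t['tcp_pos'])*1000,1),np.round((R0.inv()*R1).as_rotvec(degrees=True),1))
def st():
    t=telemetry.sense(); y=R.from_quat(t['tool_rot']).as_matrix(); print(round(t['t'],2),np.round(t['tcp_pos']*1000,1),'head',round(np.degrees(np.arctan2(y[1,1],y[0,1])),1),'F',np.round(t['force'],1),'gap',round(t['finger_gap'],3),'gf',round(t['gripper_force'],1))
E
python3 - <<'E'
from h import *
for n,box in(('top',(368,198,428,256)),('scene',(345,255,405,325))):
    s=snap(n); x0,y0,x1,y1=box; im=cv2.cvtColor(s['image'],cv2.COLOR_RGB2BGR)
    c=cv2.resize(im[y0:y1,x0:x1],None,fx=8,fy=8,interpolation=cv2.INTER_CUBIC); hsv=cv2.cvtColor(c,cv2.COLOR_BGR2HSV)
    cv2.imwrite(f'pics/g{n}.png',c)
st(); go(.4307,.1363,.16,14.3)
E
python3 -c "
import cv2,numpy as np
a=cv2.imread('pics/gtop.png');b=cv2.imread('pics/gscene.png');h=560
f=lambda i:cv2.resize(i,(400,int(i.shape[0]*400/i.shape[1])))
a,b=f(a),f(b);H=max(len(a),len(b));p=lambda i:np.pad(i,((0,H-len(i)),(0,0),(0,0)));cv2.imwrite('pics/g2.png',np.hstack([p(a),p(b)]))"
```

```text
0.25 [240.7 576.4 230.8] head 67.3 F [-0.3  0.9 -0.6] gap 1.0 gf 0.0
go [-345.  -332.7   71.1] [-0.1  0.  53. ]
```

View pics/g2.png

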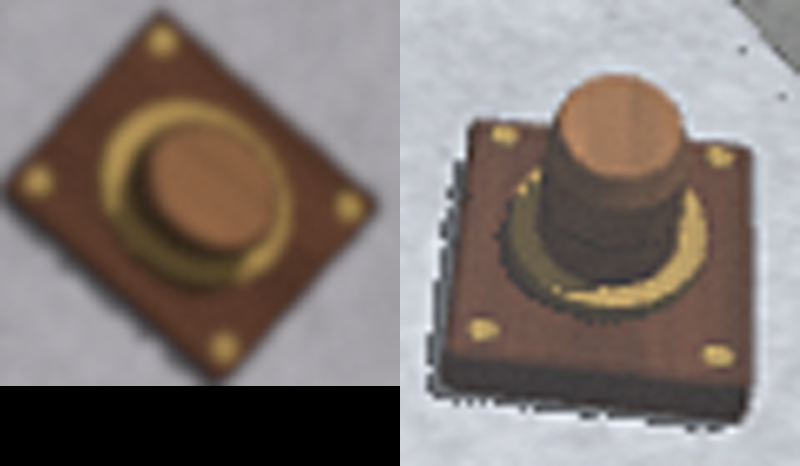

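In the crops, the mandrel's top face is centred at about (213,186) in the top view and (220,126) in the scene view. The base's brass nails give two more centre estimates.

Run:
```python
from h import *
f=lambda c,b:(np.array(c)+.5)*.15-.5+b
t=snap('top');s=snap('scene')
nt=f([(162,41),(38,181),(350,207),(224,348)],(368,198)); ns=f([(105,134),(321,157),(83,330),(318,355)],(345,255))
mt=f((213,186),(368,198)); ms=f((220,126),(345,255))
for S,n,m in((t,nt,mt),(s,ns,ms)):
    P=plane(S,n,.0185)*1000; print(np.round(P,1).tolist(),'mean',P.mean(0).round(1),'mandrel',(plane(S,m,.064)*1000).round(1)) 
    D=P-P.mean(0)
    i,j=[(a,b) for a in range(4) for b in range(a) ][0]; 
    r=cv2.minAreaRect(P.astype(np.float32)); print(r)
```

```text
[[602.1, -164.6], [550.7, -120.5], [543.4, -233.2], [491.8, -188.3]] mean [ 547.  -176.6] mandrel [[ 546.6 -176.2]]
((547.179931640625, -176.66566467285156), (90.2890625, 68.39459991455078), 49.03459548950195)
[[550.9, -121.9], [602.0, -166.3], [491.7, -189.8], [543.4, -233.9]] mean [ 547. -178.] mandrel [[ 545.9 -178.7]]
((546.9168090820312, -178.11541748046875), (90.12847900390625, 67.92587280273438), 48.97412109375)
```

{"name": "move_arm", "arguments": {
  "commands": "-69 -66 14 0 0 10.6 -1; -138 -133 28 0 0 21.2 -1; -207 -200 42 0 0 31.8 -1; -276 -266 56 0 0 42.4 -1; -345 -333 71 0 0 53 -1",
  "grip_force": 40
}}

```text
t: 0.98
tcp_pos: [0.3644, 0.2913, 0.186]
tool_rot: [0.616, 0.788, 0.001, 0.0]
force: [1.0, 0.1, -0.5]
finger_gap: 0.003
gripper_force: 0.0
```

```bash
python3 -c "
from h import *
st();go(.4307,.1363,.16,14.3)"
```

```text
0.97 [364.4 291.3 186. ] head 14.0 F [ 1.   0.1 -0.5] gap 0.003 gf 0.0
go [-166.4   26.8   26. ] [ 0.1 -0.  -0.3]
```

{"name": "move_arm", "arguments": {
  "commands": "-60 9 0 0 0 0 -1; -120 18 10 0 0 0 -1; -166 27 26 0 0 0 -1; -166 27 70 0 0 0 -1; -166 26 90 0 0 0 -1"
}}

```text
t: 1.6
tcp_pos: [0.4296, 0.1374, 0.0945]
tool_rot: [0.614, 0.789, -0.001, -0.001]
force: [-0.6, 0.2, -1.0]
finger_gap: -0.004
gripper_force: 0.0
```

```bash
python3 -c "
from h import *
st();go(.4297,.136,.045,14.3)"
```

```text
1.6 [429.6 137.4  94.5] head 14.2 F [-0.6  0.2 -1. ] gap -0.004 gf 0.0
go [-1.4 -0.2 49.5] [-0.1 -0.  -0.1]
```

{"name": "move_arm", "arguments": {
  "commands": "-1 -1 34 0 0 0 -1; -1 -3 44 0 0 0 -1; -1 -5 54 0 0 0 -1; -1 -7 64 0 0 0 -1; -1 -7 68 0 0 0 -1"
}}

```text
t: 2.22
tcp_pos: [0.4203, 0.135, 0.03]
tool_rot: [0.613, 0.79, -0.002, -0.002]
force: [-9.2, -6.0, 55.6]
finger_gap: 0.0
gripper_force: 28.3
```

```bash
python3 -c "
from h import *
st();s=snap('scene');im=s['image'];cv2.imwrite('pics/p1.png',cv2.resize(im[160:300,200:400,::-1],None,fx=4,fy=4,interpolation=cv2.INTER_CUBIC))"
```

```text
2.23 [420.3 135.   30. ] head 14.4 F [-9.2 -6.  55.6] gap 0.0 gf 28.3
```

View pics/p1.png

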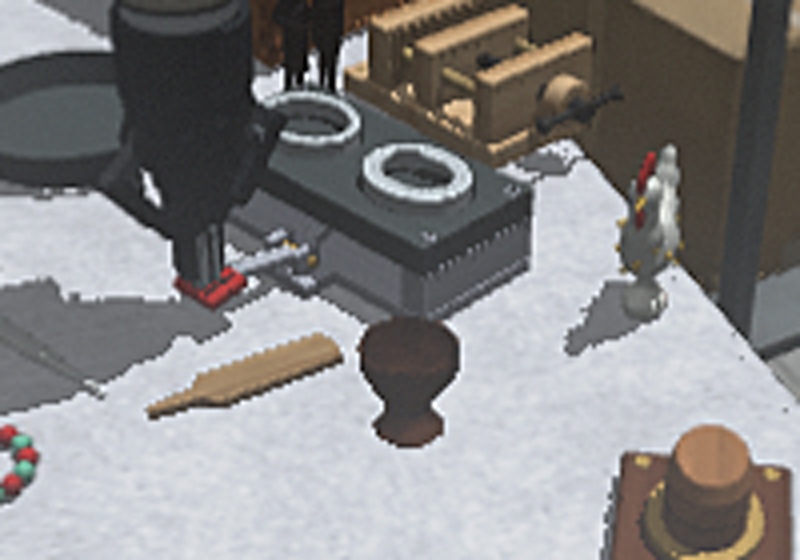

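The lever is fully down (55 N against its stop), and both bangles stand proud of the face, at crop (310,120) and (417,172). I'll start with the right-hand one.

{"name": "move_arm", "arguments": {
  "commands": "0 0 -50 0 0 0 -1; 0 0 -100 0 0 0 0.4; -20 60 -110 0 0 0 1; -40 120 -110 0 0 0 1; -49 130 -100 0 0 0 1"
}}

```text
t: 2.9
tcp_pos: [0.5675, 0.1202, 0.1304]
tool_rot: [0.613, 0.79, 0.003, 0.004]
force: [-0.8, -0.1, -0.2]
finger_gap: 0.846
gripper_force: 0.0
```

```bash
python3 -c "
from h import *
st();go(.5578,.1194,.065,14.3)"
```

```text
2.9 [567.5 120.2 130.4] head 14.3 F [-0.8 -0.1 -0.2] gap 0.846 gf 0.0
go [  1.8 -10.3  65.3] [0.6 0.1 0. ]
```

{"name": "move_arm", "arguments": {
  "commands": "2 -10 20 0 0 0 1; 2 -10 50 0 0 0 1; 2 -10 66 0 0 0 1; 2 -10 70 0 0 0 1; 2 -10 73 0 0 0 1",
  "grip_force": 60
}}

```text
t: 3.52
tcp_pos: [0.5515, 0.1199, 0.0553]
tool_rot: [0.613, 0.79, 0.0, 0.0]
force: [-0.0, -0.3, 1.2]
finger_gap: 0.998
gripper_force: 0.0
```

```bash
python3 -c "
from h import *
st();go(.5578,.1194,.057,14.3)"
```

```text
3.52 [551.5 119.9  55.3] head 14.3 F [-0.  -0.3  1.2] gap 0.998 gf 0.0
go [-2.1  5.9 -1.7] [0.1 0.  0. ]
```

{"name": "move_arm", "arguments": {
  "commands": "-2 6 -1.7 0 0 0 1; -2 6 -1.7 0 0 0 0.6; -2 6 -1.7 0 0 0 0.2; -2 6 -1.7 0 0 0 -0.2; -2 6 -1.7 0 0 0 -0.2"
}}

```text
t: 4.15
tcp_pos: [0.5586, 0.1194, 0.0572]
tool_rot: [0.613, 0.79, 0.001, 0.001]
force: [2.7, -0.2, 2.0]
finger_gap: 0.676
gripper_force: 63.5
```

```bash
python3 -c "
from h import *
st();go(.5578,.1194,.057,14.3)"
```

```text
4.15 [558.6 119.4  57.2] head 14.3 F [ 2.7 -0.2  2. ] gap 0.676 gf 63.5
go [ 0.2 -0.8  0.1] [0.1 0.  0. ]
```

Gripped, with a gap of about 58 mm. I'll lift it and carry it over to the gauge.

{"name": "move_arm", "arguments": {
  "commands": "0 0 -30 0 0 0 -0.2; 0 0 -80 0 0 0 -0.2; -45 -10 -120 0 0 10 -0.2; -105 -30 -130 0 0 20 -0.2; -165 -50 -130 0 0 30 -0.2"
}}

```text
t: 4.78
tcp_pos: [0.5493, -0.0516, 0.1873]
tool_rot: [0.798, 0.602, 0.0, 0.0]
force: [-0.2, -0.3, -3.0]
finger_gap: 0.677
gripper_force: 67.8
```

```bash
python3 -c "
from h import *
st();go(.5466,-.1772,.14,-41)"
```

```text
4.78 [549.3 -51.6 187.3] head -15.9 F [-0.2 -0.3 -3. ] gap 0.677 gf 67.8
go [-121.5   31.9   47.3] [ 0.  -0.  25.1]
```

{"name": "move_arm", "arguments": {
  "commands": "-50 12 0 0 0 10 -0.2; -100 25 10 0 0 20 -0.2; -121 32 40 0 0 25 -0.2; -121 32 67 0 0 25 -0.2; -121 32 87 0 0 25 -0.2"
}}

```text
t: 5.4
tcp_pos: [0.546, -0.1753, 0.0974]
tool_rot: [0.909, 0.417, -0.002, -0.002]
force: [-0.6, -0.1, -2.8]
finger_gap: 0.675
gripper_force: 67.7
```

```bash
python3 -c "
from h import *
st();go(.5466,-.1772,.1,-41)
a=snap('top')['image'][180:280,340:440,::-1];b=snap('scene')['image'][215:315,330:430,::-1]
cv2.imwrite('pics/p2.png',cv2.resize(np.hstack([a,b]),None,fx=4,fy=4,interpolation=cv2.INTER_CUBIC))"
```

```text
5.4 [ 546.  -175.3   97.4] head -40.8 F [-0.6 -0.1 -2.8] gap 0.675 gf 67.7
go [-1.   1.7 -2.6] [-0.3  0.1  0.2]
```

View pics/p2.png

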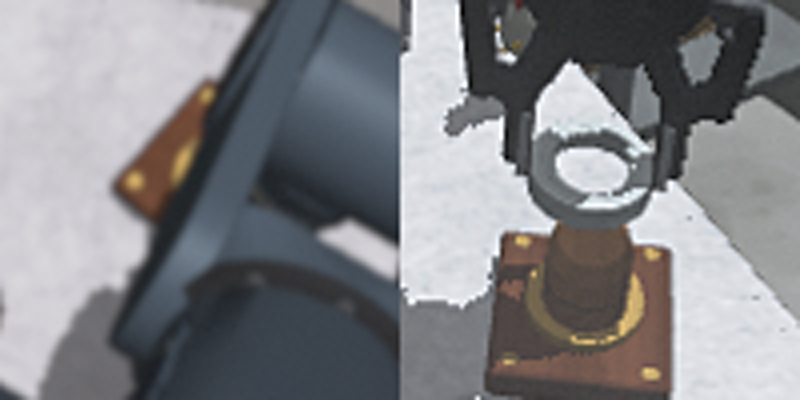

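The bangle is held level above the mandrel, at scene crop (590,165). I'll align it and lower it with an eye on the force.

{"name": "move_arm", "arguments": {
  "commands": "-1 1.5 15 0 0 0 -0.2; -1 1.5 28 0 0 0 -0.2; -1 1.5 34 0 0 0 -0.2; -1 1.5 38 0 0 0 -0.2; -1 1.5 38 0 0 0 -0.2"
}}

```text
t: 6.12
tcp_pos: [0.5486, -0.1774, 0.0615]
tool_rot: [0.909, 0.417, -0.0, -0.0]
force: [-0.4, -0.6, -0.9]
finger_gap: 0.677
gripper_force: 67.8
```

```bash
python3 -c "
from h import *
st();go(.5466,-.1772,.05,-41)"
```

```text
6.12 [ 548.6 -177.4   61.5] head -40.7 F [-0.4 -0.6 -0.9] gap 0.677 gf 67.8
go [-1.1 -1.6 11.5] [-0.   0.   0.3]
```

{"name": "move_arm", "arguments": {
  "commands": "-1.1 -1.6 2 0 0 0.3 -0.2; -1.1 -1.6 5 0 0 0.3 -0.2; -1.1 -1.6 8 0 0 0.3 -0.2; -1.1 -1.6 11 0 0 0.3 -0.2; -1.1 -1.6 12 0 0 0.3 -0.2"
}}

```text
t: 6.75
tcp_pos: [0.5478, -0.1777, 0.051]
tool_rot: [0.91, 0.415, 0.001, 0.001]
force: [-0.6, 0.8, 13.5]
finger_gap: 0.677
gripper_force: 69.2
```

```bash
python3 -c "
from h import *
st();go(.5466,-.1772,.05,-41)"
```

```text
6.75 [ 547.8 -177.7   51. ] head -41.0 F [-0.6  0.8 13.5] gap 0.677 gf 69.2
go [-0.4 -1.2  1. ] [ 0.2 -0.   0. ]
```

{"name": "move_arm", "arguments": {
  "commands": "0 -0.6 2 0 0 0 -0.2; 0 -0.6 3 0 0 0 -0.2; 0 -0.6 3 0 0 0 -0.2; 0 -0.6 3 0 0 0 -0.2; 0 -0.6 3 0 0 0 -0.2"
}}

```text
t: 7.38
tcp_pos: [0.5479, -0.1777, 0.0506]
tool_rot: [0.91, 0.415, 0.002, 0.002]
force: [-3.5, 2.2, 23.9]
finger_gap: 0.678
gripper_force: 70.5
```

```bash
python3 -c "
from h import *
st()
b=snap('scene')['image'][215:315,330:430,::-1]
cv2.imwrite('pics/p3.png',cv2.resize(b,None,fx=5,fy=5,interpolation=cv2.INTER_CUBIC))"
```

```text
7.38 [ 547.9 -177.7   50.6] head -41.0 F [-3.5  2.2 23.9] gap 0.678 gf 70.5
```

View pics/p3.png

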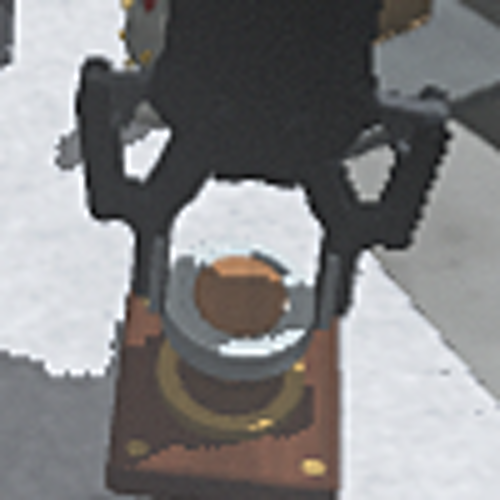

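It stopped at 51 mm and stayed there under 24 N. The mandrel tip shows through the bore at crop (240,295), so this is the flashed one. It goes to the pan.

{"name": "move_arm", "arguments": {
  "commands": "0 0 -50 0 0 0 -0.2; 0 0 -105 0 0 0 -0.2; 30 -39 -140 0 0 -10 -0.2; 65 -83 -150 0 0 -20 -0.2; 100 -128 -150 0 0 -30 -0.2"
}}

```text
t: 8.05
tcp_pos: [0.5154, -0.0163, 0.1978]
tool_rot: [0.77, 0.638, 0.001, 0.001]
force: [1.5, 1.0, -2.4]
finger_gap: 0.676
gripper_force: 67.8
```

```bash
python3 -c "
from h import *
st();go(.437,.381,.19,14)"
```

```text
8.05 [515.4 -16.3 197.8] head -10.7 F [ 1.5  1.  -2.4] gap 0.676 gf 67.8
go [ 375.8 -150.9    7.3] [  0.2   0.  -24.7]
```

{"name": "move_arm", "arguments": {
  "commands": "57 -23 7 0 0 -8 -0.2; 114 -46 7 0 0 -16 -0.2; 171 -69 7 0 0 -24.7 -0.2; 228 -92 7 0 0 -24.7 -0.2; 285 -115 7 0 0 -24.7 -0.2"
}}

```text
t: 8.68
tcp_pos: [0.4557, 0.2861, 0.1894]
tool_rot: [0.618, 0.787, -0.0, 0.0]
force: [1.2, 0.4, -1.3]
finger_gap: 0.677
gripper_force: 67.8
```

```bash
python3 -c "
from h import *
st();go(.437,.381,.05,14)"
```

```text
8.68 [455.7 286.1 189.4] head 13.7 F [ 1.2  0.4 -1.3] gap 0.677 gf 67.8
go [ 96.7   4.4 139.4] [-0.   0.  -0.3]
```

{"name": "move_arm", "arguments": {
  "commands": "50 2 20 0 0 0 -0.2; 90 4 60 0 0 0 -0.2; 97 4 110 0 0 0 -0.2; 97 4 140 0 0 0 -0.2; 97 4 140 0 0 0 -0.2"
}}

```text
t: 9.3
tcp_pos: [0.4351, 0.3784, 0.0469]
tool_rot: [0.617, 0.787, -0.003, -0.001]
force: [0.0, 0.0, -2.0]
finger_gap: 0.673
gripper_force: 67.7
```

```bash
python3 -c "
from h import *
st();go(.437,.381,.006,14)"
```

```text
9.3 [435.1 378.4  46.9] head 13.7 F [ 0.  0. -2.] gap 0.673 gf 67.7
go [ 2.1  2.7 40.9] [-0.4  0.1 -0.3]
```

{"name": "move_arm", "arguments": {
  "commands": "2 3 25 0 0 0 -0.2; 2 3 36 0 0 0 -0.2; 2 3 40 0 0 0 -0.2; 2 3 41 0 0 0 -0.2; 2 3 41 0 0 0 0.4"
}}

```text
t: 9.93
tcp_pos: [0.4402, 0.3822, 0.0093]
tool_rot: [0.618, 0.786, 0.001, 0.0]
force: [-0.4, -1.1, -1.3]
finger_gap: 0.7
gripper_force: 5.7
```

```bash
python3 -c "
from h import *
st()"
```

```text
9.93 [440.2 382.2   9.3] head 13.7 F [-0.4 -1.1 -1.3] gap 0.7 gf 5.7
```

{"name": "move_arm", "arguments": {
  "commands": "0 0 0 0 0 0 0.65; 0 0 0 0 0 0 0.65; 0 0 -50 0 0 0 0.65; 0 0 -110 0 0 0 0.65; -30 5 -150 0 0 0 1"
}}

```text
t: 10.55
tcp_pos: [0.4523, 0.3557, 0.1615]
tool_rot: [0.616, 0.787, 0.002, 0.001]
force: [0.3, 0.4, -0.7]
finger_gap: 0.993
gripper_force: 0.0
```

```bash
python3 -c "
from h import *
st();go(.5342,.212,.12,14.3)"
```

```text
10.55 [452.3 355.7 161.5] head 13.9 F [ 0.3  0.4 -0.7] gap 0.993 gf 0.0
go [-159.2   44.9   41.5] [ 0.2 -0.1 -0.4]
```

{"name": "move_arm", "arguments": {
  "commands": "-50 14 0 0 0 0.4 1; -100 28 10 0 0 0.4 1; -150 42 30 0 0 0.4 1; -159 45 41 0 0 0.4 1; -159 45 41 0 0 0.4 1"
}}

```text
t: 11.18
tcp_pos: [0.5326, 0.2098, 0.1168]
tool_rot: [0.621, 0.784, -0.001, -0.001]
force: [-0.0, 1.2, 0.2]
finger_gap: 0.997
gripper_force: 0.0
```

```bash
python3 -c "
from h import *
st();go(.5342,.212,.057,14.3)
a=snap('top')['image'][160:320,110:310,::-1];b=snap('scene')['image'][160:320,160:360,::-1]
cv2.imwrite('pics/p4.png',cv2.resize(np.hstack([a,b]),None,fx=2,fy=2,interpolation=cv2.INTER_CUBIC))"
```

```text
11.18 [532.6 209.8 116.8] head 13.2 F [-0.   1.2  0.2] gap 0.997 gf 0.0
go [ 1.7  2.2 59.8] [-0.1 -0.  -1.1]
```

View pics/p4.png

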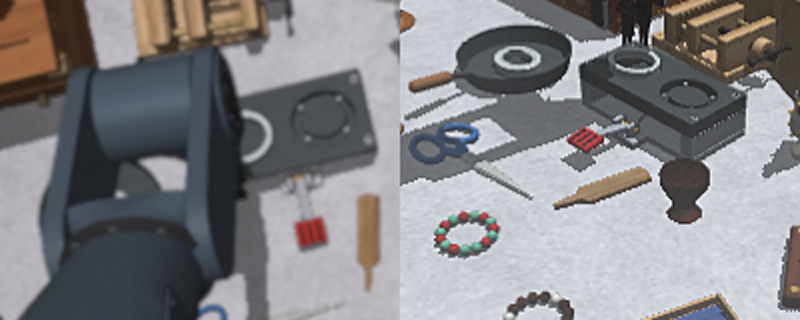

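The flashed bangle lies flat in the pan, at crop (518,60). The other is still raised in the mould at (635,62), with the fingers just above it. I'll go down and grip it.

{"name": "move_arm", "arguments": {
  "commands": "1.7 2.2 30 0 0 -1 1; 1.7 2.2 50 0 0 -1 1; 1.7 2.2 59 0 0 -1 1; 1.7 2.2 60 0 0 -1 1; 1.7 2.2 60 0 0 -1 1"
}}

```text
t: 11.9
tcp_pos: [0.5353, 0.2131, 0.0584]
tool_rot: [0.613, 0.79, 0.001, 0.0]
force: [0.7, -0.6, 0.2]
finger_gap: 1.003
gripper_force: 0.0
```

```bash
python3 -c "
from h import *
st();go(.5342,.212,.057,14.3)"
```

```text
11.9 [535.3 213.1  58.4] head 14.4 F [ 0.7 -0.6  0.2] gap 1.003 gf 0.0
go [-0.8 -1.4  1.4] [0.1 0.  0.1]
```

{"name": "move_arm", "arguments": {
  "commands": "-0.8 -1 1.5 0 0 0 0.6; -0.8 -1 1.5 0 0 0 0.2; -0.8 -1 1.5 0 0 0 -0.2; -0.8 -1 1.5 0 0 0 -0.2; -0.8 -1 1.5 0 0 0 -0.2"
}}

```text
t: 12.52
tcp_pos: [0.5345, 0.2115, 0.0564]
tool_rot: [0.613, 0.79, 0.0, 0.0]
force: [-0.3, 0.6, 2.8]
finger_gap: 0.682
gripper_force: 63.5
```

{"name": "move_arm", "arguments": {
  "commands": "0 0 -30 0 0 0 -0.2; 0 0 -80 0 0 0 -0.2; -45 -10 -120 0 0 10 -0.2; -105 -30 -130 0 0 20 -0.2; -165 -50 -130 0 0 30 -0.2"
}}

```text
t: 13.15
tcp_pos: [0.527, 0.0401, 0.1869]
tool_rot: [0.798, 0.602, 0.001, 0.001]
force: [1.5, -0.4, -1.9]
finger_gap: 0.677
gripper_force: 67.4
```

```bash
python3 -c "
from h import *
st();go(.5466,-.1772,.17,-41)"
```

```text
13.15 [527.   40.1 186.9] head -15.9 F [ 1.5 -0.4 -1.9] gap 0.677 gf 67.4
go [-203.6   78.4   17. ] [ 0.1 -0.  25.1]
```

{"name": "move_arm", "arguments": {
  "commands": "-55 21 0 0 0 8 -0.2; -110 42 5 0 0 16 -0.2; -165 63 10 0 0 25 -0.2; -204 78 17 0 0 25 -0.2; -204 78 17 0 0 25 -0.2"
}}

```text
t: 13.78
tcp_pos: [0.5465, -0.1792, 0.1677]
tool_rot: [0.91, 0.415, -0.0, -0.0]
force: [-0.9, 0.4, -2.0]
finger_gap: 0.678
gripper_force: 67.4
```

```bash
python3 -c "
from h import *
st();go(.547,-.1774,.075,-41)"
```

```text
13.78 [ 546.5 -179.2  167.7] head -40.9 F [-0.9  0.4 -2. ] gap 0.678 gf 67.4
go [ 1.8 -0.8 92.7] [-0.   0.   0.1]
```

{"name": "move_arm", "arguments": {
  "commands": "1.8 -0.8 40 0 0 0 -0.2; 1.8 -0.8 75 0 0 0 -0.2; 1.8 -0.8 90 0 0 0 -0.2; 1.8 -0.8 92 0 0 0 -0.2; 1.8 -0.8 92 0 0 0 -0.2"
}}

```text
t: 14.4
tcp_pos: [0.548, -0.1741, 0.0779]
tool_rot: [0.909, 0.417, 0.001, 0.001]
force: [-0.5, 0.6, -1.7]
finger_gap: 0.679
gripper_force: 67.4
```

```bash
python3 -c "
from h import *
st();go(.547,-.1774,.055,-41)"
```

```text
14.4 [ 548.  -174.1   77.9] head -40.6 F [-0.5  0.6 -1.7] gap 0.679 gf 67.4
go [-3.2  1.3 22.9] [ 0.1 -0.   0.4]
```

{"name": "move_arm", "arguments": {
  "commands": "-1.6 0.7 4 0 0 0.2 -0.2; -1.6 0.7 8 0 0 0.2 -0.2; -1.6 0.7 10 0 0 0.2 -0.2; -1.6 0.7 10 0 0 0.2 -0.2; -1.6 0.7 10 0 0 0.2 -0.2"
}}

```text
t: 15.02
tcp_pos: [0.5468, -0.1758, 0.0671]
tool_rot: [0.91, 0.416, 0.0, 0.0]
force: [0.1, 0.2, -1.1]
finger_gap: 0.679
gripper_force: 67.4
```

```bash
python3 -c "
from h import *
st();go(.547,-.1774,.055,-41)"
```

```text
15.03 [ 546.8 -175.8   67.1] head -40.9 F [ 0.1  0.2 -1.1] gap 0.679 gf 67.4
go [-1.1  1.2 12.1] [ 0.  -0.   0.1]
```

{"name": "move_arm", "arguments": {
  "commands": "-0.7 0.7 3 0 0 0 -0.2; -0.7 0.7 7 0 0 0 -0.2; -0.7 0.7 11 0 0 0 -0.2; -0.7 0.7 15 0 0 0 -0.2; -0.7 0.7 19 0 0 0 -0.2"
}}

```text
t: 15.65
tcp_pos: [0.5469, -0.1768, 0.0478]
tool_rot: [0.91, 0.416, 0.0, 0.0]
force: [-0.2, -0.1, -0.7]
finger_gap: 0.671
gripper_force: 67.4
```

```bash
python3 -c "
from h import *
st();go(.547,-.1774,.025,-41)"
```

```text
15.65 [ 546.9 -176.8   47.8] head -40.9 F [-0.2 -0.1 -0.7] gap 0.671 gf 67.4
go [-0.4  0.4 22.8] [0.  0.  0.1]
```

It's past 51 mm with no resistance, so I'll carry on down to the shoulder.

{"name": "move_arm", "arguments": {
  "commands": "0 0 6 0 0 0 -0.2; 0 0 12 0 0 0 -0.2; 0 0 18 0 0 0 -0.2; 0 0 23 0 0 0 -0.2; 0 0 25 0 0 0 -0.2"
}}

```text
t: 16.27
tcp_pos: [0.5469, -0.1769, 0.0248]
tool_rot: [0.909, 0.416, -0.0, 0.0]
force: [-4.8, 1.1, 23.8]
finger_gap: 0.676
gripper_force: 70.1
```

```bash
python3 -c "
from h import *
st();go(.547,-.1774,.024,-41)"
```

```text
16.27 [ 546.9 -176.9   24.8] head -40.9 F [-4.8  1.1 23.8] gap 0.676 gf 70.1
go [-0.4  0.4  0.8] [0.  0.  0.1]
```

It's seated on the shoulder at about 24.5 mm under 24 N, so this one is sound. It goes to the tray.

{"name": "move_arm", "arguments": {
  "commands": "0 0 0 0 0 0 -0.2; 0 0 -25 0 0 0 -0.2; 0 0 -60 0 0 0 -0.2; 0 0 -100 0 0 0 -0.2; -40 6 -115 0 0 0 -0.2"
}}

```text
t: 16.9
tcp_pos: [0.5271, -0.2102, 0.1404]
tool_rot: [0.909, 0.418, 0.002, 0.002]
force: [0.4, -0.4, -1.6]
finger_gap: 0.672
gripper_force: 68.7
```

```bash
python3 -c "
from h import *
st();go(.4145,-.380,.04,-41)"
```

```text
16.9 [ 527.1 -210.2  140.4] head -40.6 F [ 0.4 -0.4 -1.6] gap 0.672 gf 68.7
go [-202.3   24.8  100.3] [ 0.3 -0.1  0.4]
```

{"name": "move_arm", "arguments": {
  "commands": "-55 7 0 0 0 0 -0.2; -110 14 10 0 0 0 -0.2; -165 21 30 0 0 0 -0.2; -200 25 70 0 0 0 -0.2; -202 25 100 0 0 0 -0.2"
}}

```text
t: 17.52
tcp_pos: [0.4102, -0.3826, 0.0368]
tool_rot: [0.91, 0.414, -0.0, 0.0]
force: [-0.1, 0.2, -1.8]
finger_gap: 0.678
gripper_force: 68.7
```

```bash
python3 -c "
from h import *
st();go(.4145,-.380,.007,-41)"
```

```text
17.52 [ 410.2 -382.6   36.8] head -41.1 F [-0.1  0.2 -1.8] gap 0.678 gf 68.7
go [ 4.7  1.5 29.8] [ 0.   0.  -0.1]
```

{"name": "move_arm", "arguments": {
  "commands": "4 1 15 0 0 0 -0.2; 4 1 25 0 0 0 -0.2; 4 1 29 0 0 0 -0.2; 4 1 30 0 0 0 -0.2; 4 1 30 0 0 0 0.4"
}}

```text
t: 18.15
tcp_pos: [0.4158, -0.3779, 0.0088]
tool_rot: [0.909, 0.416, 0.0, 0.001]
force: [-1.2, 0.2, -1.4]
finger_gap: 0.698
gripper_force: 5.7
```

{"name": "move_arm", "arguments": {
  "commands": "0 0 0 0 0 0 0.65; 0 0 0 0 0 0 0.65; 0 0 -50 0 0 0 0.65; 0 0 -110 0 0 0 0.65; 60 0 -160 0 0 0 0.65"
}}

```text
t: 18.77
tcp_pos: [0.4468, -0.3444, 0.1611]
tool_rot: [0.911, 0.413, 0.0, 0.003]
force: [1.4, 0.1, -0.1]
finger_gap: 0.826
gripper_force: 0.0
```

{"name": "move_arm", "arguments": {
  "commands": "60 0 -10 0 0 0 0.65; 110 0 -20 0 0 0 0.65; 160 0 -20 0 0 0 0.65; 190 0 -20 0 0 0 0.65; 190 0 -20 0 0 0 0.65"
}}

```text
t: 19.4
tcp_pos: [0.572, -0.1958, 0.1783]
tool_rot: [0.909, 0.417, 0.0, 0.0]
force: [-0.5, -0.2, 0.1]
finger_gap: 0.824
gripper_force: 0.0
```

```bash
python3 -c "
from h import *
st()
a=snap('scene')['image'][150:480,120:520,::-1];cv2.imwrite('pics/p5.png',cv2.resize(a,None,fx=1.8,fy=1.8,interpolation=cv2.INTER_CUBIC))"
```

```text
19.4 [ 572.  -195.8  178.3] head -40.7 F [-0.5 -0.2  0.1] gap 0.824 gf 0.0
```

View pics/p5.png

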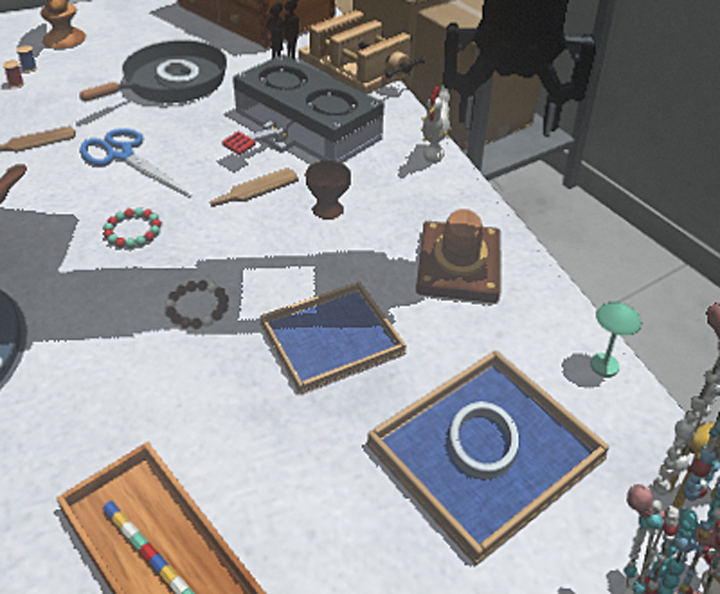

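The sound bangle lies flat in the middle of the big blue tray at (484,438), and the flashed one lies in the pan at (178,70). The pair, rooster and parasol are all still standing.

```bash
python3 -c "
from station import ticket
print(ticket.sign_off())"
```

```text
the job is handed in; nothing more can be done
None
```

The job is handed in, though sign-off returned no verdict: the last picture shows the sound bangle flat in the larger blue-lined tray, the flashed one in the remelt pan, and the pair, rooster and parasol still standing, at about 19 s of the 72 s limit.

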